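# Take the straight router bit from its drawer and hold it up level

## Robot

A 6-joint arm with a two-finger parallel gripper is mounted at the origin on the work surface. World frame = base frame: x ahead of the robot, y to its left, z up, the work surface at z = 0. Lengths are in m, angles in rad, forces in N, time in s.
With the tool pointing down it reaches from about 0.4 to 0.825 m from the base axis. Payload 7 kg.
Tool frame: the origin (TCP) lies on the centre line of the jaws, within the pads' length; the fingertips stand 19 mm ahead of it and the grasp point (between the pads) is the TCP; z points along the fingers, y is the line along which they close (so a half turn about z gives the same grasp; the last joint's range is limited). The gripper opens to 88 mm and grips with 3 to 60 N. Pads are 19 mm wide; open, the fingers measure 130 mm over their backs; the gripper's body (78 mm by 193 mm) begins 47 mm behind the grasp point.
Start: joints at [-0.907, 0.359, 0.012, 0, -1.224, -0.288], TCP at [0.248, -0.628, 0.246] pointing down, gripper open.
Joint ranges: [-3.07, 3.07], [-1.43, 2.12], [-1.02, 1.25], [-3.03, 1.67], [-3.05, -0], [-3.03, 3.03]. Speed limits (rad/s): [2.39, 2.39, 3.01, 3.14, 3.14, 3.14].

## Interface

Orientations are given as [roll, pitch, yaw] about the fixed x, y, z axes, in that order (R = Rz(yaw) Ry(pitch) Rx(roll)).
In Python, from station import arm, imaging, models gives the robot as it stands.
- The arm moves only by the tool play_rows, never from a script. Its arguments are lists of equal length, an entry for each row: "travel": the shift along the tool's x, y, z in units of 25 mm (1.0 is 25 mm), a list of three; "twist": the turn about the tool's z in units of 0.15 rad (1.0 is 0.15 rad). A call has 1 to 8 rows; each row shifts and turns the commanded pose from where the row before left it, along the tool's axes as they then stand; what a row does not reach is not made up. A row lasts 1/8 s, in which the tool goes at most 62.5 mm and 10.7 degrees, less where a joint would pass 70% of its speed; a pose out of reach is approached as far as the arm can. A call with a number of a shift or a turn outside -1 to 1 is refused whole. A call with a gripper value outside its range is refused whole. "fingers" is the opening, from 0 (shut) to 1 (fully open), set as the call begins (left out, the last holds). The fingers move at their own pace and stop on an object; "newtons" is the grip in N (left out, the last holds). Time passes only in rows, so rows that do not move let the fingers close. It gives the time, the measured TCP pose, the force, the opening and the grip force at its end, in the units of the state.
- arm.get_state(): the state, without advancing time (a new reading comes with each control period).
- imaging.grab_frame(name): name is "side" or "top" or "wrist"; returns a dict with "pixels" (420x560x3 uint8, red, green, blue), "fx", "fy", "cx", "cy" (pixels), "distortion" ([k1, k2, p1, p2, k3] as OpenCV has them; the pictures are not rectified), "R" (3x3) and "t" (3): a world point X has camera coordinates R X + t; the wrist camera has in their place "T_tool_cam" (4x4, takes a point from camera to tool coordinates, whose origin is the TCP and whose axes are the flange's). Camera axes: x right, y down, z forward; pixel columns grow to the right and rows downward; lengths in m; the calibration is good to about 2 mm. A picture is of the moment at which its call begins: read the wrist's pose just before it. There is no depth.
- arm.job_done(): hands the job in; it is judged then, once.
Trained networks look in the newest picture that a camera, given by its name, has taken for a name from the list of things; names that differ only in an ending like _2 or _b are one class to them, and where a whole thing is asked for, a point or a joint stands for the part that bears it (a point fixed in the world has none). Each returns a list of dicts, best first, with "confidence" (0 to 1); they miss things now and then, are a little off and sometimes report something else, mostly with a low value. They report only what shows in the picture. A call takes as long as a camera call.
- models.boxes_of(name, camera): "extent" ([centre column, centre row, width, height] in pixels, round what is visible of it).
- models.silhouettes(name, camera): "pixels" (420x560 bool, what is visible of it) and "extent" ([centre column, centre row, width, height] in pixels, round what is visible of it).
The state is a dict: "t": time; "q": joint angles; "qd": joint speeds; "joint_efforts": joint torques, N m; "eef_pos": TCP position; "ee_rot": TCP orientation; "force": force on the tool from outside, world axes, zero at the start; "moment": the same for the moment, N m; "width": finger opening in m; "gripper_force": force on a finger pad.
Only numpy, scipy, OpenCV 4.12 (cv2) and the standard library are available. Lean on these libraries where they do the work, as an engineer would, in place of code of your own. Each camera call takes 0.05 s, during which the arm holds its last target. There are 200 camera calls.

## Task

Pull the drawer of the small grey chest all the way out to its stop and leave it open. Then draw the straight router bit (the one with the slim, plain cylindrical cutter) out of its hole in the leaning wooden block, turn it until it lies level, and finish still holding it, level and motionless in the gripper, with all of it at least 8 cm higher than the top of the chest. Leave the other two bits in their holes and the other things on the bench where they are.

Things in the scene. Friction and masses are not known exactly. Their poses are not given: they have to be found in the camera images.
- chest: Fixed grey chest, 250 (x) x 360 (y) x 160 (z) mm: a drawer above a pigeon-hole. Origin: centre of its underside, z = 0. Its x points from front to back: the drawer comes out along its -x; y is its width, z up. Front edge of the top board at x = -110 mm; closed drawer front: outer face x = -125 mm, 15 thick, 354 wide, top edge z = 148 mm. Items 65 mm high on its rear half
- chest_drawer0 (a joint): How far the drawer is out: 0 closed (always so at the start), 0.174 m at its stop; beyond 0.165 counts as fully out. Friction 1 to 2 N; it stays where it is left. The drawer is open-topped; its plywood sides are 330 mm apart and reach 138 mm above the bench
- chest_drawer0_handle (a point): Middle of the drawer's handle, a level steel bar 11 mm thick and 120 mm long along the chest's y, its axis 35 mm before the drawer front and 122 mm above the bench; can be pinched from above, front to back. Two 8 mm stems join it to the front 51 mm either side of the middle. Moves with the drawer
- hole1 (a point): Centre of the mouth of the middle of three holes in the light wooden block (face 30 x 240 mm) fixed in the drawer; moves with it. Holes 80 mm apart along the chest's y, 13.5 mm wide, 24 mm deep, mouths 93 mm above the bench, 96 mm clear of the top board when open. Holes lean 40 degrees from vertical, upper ends towards the drawer front (chest's -x); the loose bits about 45
- bit_straight: Steel router bit to be taken, 60 to 130 g: shank 12 mm in diameter, 32 mm long, then a plain cylindrical cutter 20 mm in diameter and 36 mm long, with two narrow dark flutes; 68 mm long in all. Origin: centre of the shank's lower end (in the hole, 24 mm below its mouth); its z axis runs along the bit from shank to cutter. Any of the three holes may hold it
- straight_mid (a point): Point on the axis of the straight bit in the middle of its cutter, 50 mm from the shank's end: a good place to pinch it (across the chest's y, 20 mm)
- straight_end (a point): Centre of the flat free end of the straight bit's cutter, 68 mm from the shank's end
- bit_flared: Steel router bit with a short cone-shaped cutter that widens to 34 mm at its end, 52 mm long in all, same shank; stays in its hole. Origin and z axis as for the straight bit
- bit_ball: Steel router bit with a ball-shaped cutter, 28 mm in diameter, 58 mm long in all, same shank; stays in its hole. Origin and z axis as for the straight bit
- tape_roll: Roll of blue tape, 100 mm across, 25 mm high, lying flat on the bench between robot and chest, lower than the drawer's underside (54 mm); origin under its centre
- tin: Steel tin, 100 mm across, 120 mm high, on the bench to the robot's left; origin under its centre
- cartridge: White sealant cartridge with a nozzle, 48 mm across, 265 mm high, standing on the bench to the robot's right; origin under its centre
- screwdriver: Screwdriver lying on the bench between robot and chest; less than 40 mm high, lower than the drawer's underside (54 mm)
- square: Try square, 16 mm high, lying on the bench between robot and chest, lower than the drawer's underside (54 mm); origin under the middle of its wooden stock

How it is judged:
On the way, in this order (a step that is already met when the one before it is completed fails the run):
1. the drawer is pulled out to its stop (value of joint chest_drawer0 above 0.165 m), for 0.2 s.
2. the straight bit is drawn out of its hole by the gripper (height (world z) of bit_straight above 0.11 m and contact force between bit_straight and the fingers above 0.5 N), for 0.2 s.
At the end, for the whole second after the job is handed in: The straight bit is held by the fingers alone, level within 15 degrees, both its ends at least 75 mm above the chest's top (235 mm above the bench), still; the drawer is out by more than 155 mm; the other bits sit in their holes; the bystanders are within 40 mm of where they stood (height (world z) of each of bit_straight, straight_end above 0.235 m and angle between bit_straight's own z axis and vertical between 1.3 and 1.84 rad and contact force between bit_straight and the fingers above 2 N and contact force between bit_straight and chest below 0.1 N and linear speed of bit_straight below 0.03 m/s and angular speed of bit_straight below 0.2 rad/s and value of joint chest_drawer0 above 0.155 m and z of each of bit_flared, bit_ball in the frame of chest below 0.0867 m and angle between bit_flared's own z axis and vertical between 0.5 and 0.9 rad and angle between bit_ball's own z axis and vertical between 0.5 and 0.9 rad and distance of each of tape_roll, tin, cartridge, screwdriver, square from where it was at the start of the episode below 0.04 m); the arm keeps its last pose, push and grip.
It fails at once if another bit is pulled up by more than 20 mm (z of any of bit_flared, bit_ball in the frame of chest above 0.0947 m).
It fails at once if a bystander is pushed by more than 60 mm (distance of any of tape_roll, tin, cartridge, screwdriver, square from where it was at the start of the episode above 0.06 m).
It also fails if it takes over 45 s, if anything falls off the work surface, if the arm or the gripper's body presses on something with over 40 N, if the wrist force passes 120 N, or if a joint passes its speed limit or range.

## Working session

There is one attempt and no reset: what is moved stays moved. The work goes in short steps, Python scripts to look and compute and a tool call to move; the robot and the scene stay as the last step left them, time stands still between calls to the robot, and variables do not carry over. Pictures are saved under pics/ and viewed, at most 10 in all, crops included, and the job is handed in when it is done.

Besides the shell and the picture viewer there is one more tool, called after "Request:" as name([rows], argument=value, ...), one row to a line, values as JSON. play_rows: Moves the arm, as the interface text tells. Shifts and turns lie within -1 to 1; 1 stands for 25 mm of shift or 0.15 rad of turn. Its arguments: {"type":"object","properties":{"travel":{"type":"array","items":{"type":"array","items":{"type":"number"}}},"twist":{"type":"array","items":{"type":"number"}},"fingers":{"type":"number"},"newtons":{"type":"number"}},"required":["travel","twist"]}

```bash
mkdir -p pics; ls
python3 - <<'E'
from station import arm, imaging, models
import cv2, numpy as np
s=arm.get_state(); print({k:np.round(v,3).tolist() for k,v in s.items()})
for c in("side","top"):
    f=imaging.grab_frame(c); cv2.imwrite(f"pics/{c}0.png",f["pixels"][:,:,::-1])
    print(c,{k:np.round(v,4).tolist() for k,v in f.items() if k!="pixels"})
    for n in("chest","chest_drawer0","chest_drawer0_handle","hole1","bit_straight","tape_roll","tin","cartridge","screwdriver","square"):
        print(n,[(round(float(b["confidence"]),2),np.round(b["extent"],1).tolist()) for b in models.boxes_of(n,c)][:2])
E
```

```text
pics
{'t': 0.0, 'q': [-0.907, 0.359, 0.011, -0.0, -1.224, -0.288], 'qd': [0.001, -0.001, -0.0, -0.001, -0.0, -0.001], 'joint_efforts': [-0.0, -58.273, 29.306, 6.997, 0.007, -0.0], 'eef_pos': [0.248, -0.627, 0.245], 'ee_rot': [3.14, -0.0, -2.766], 'force': [-0.019, 0.482, -0.325], 'moment': [0.032, 0.005, 0.016], 'gripper_force': 0.0, 'width': 0.088}
side {'fx': 448.9563, 'fy': 448.9563, 'cx': 288.2307, 'cy': 220.3117, 'distortion': [0.0385, 0.0, 0.0, 0.0, 0.0], 'R': [[-0.9633, -0.2683, -0.0019], [-0.179, 0.6478, -0.7405], [0.1999, -0.713, -0.6721]], 't': [0.5693, 0.1837, 1.3844]}
chest [(0.62, [281.6, 202.3, 39.2, 83.7]), (0.6, [245.9, 201.7, 107.6, 112.2])]
chest_drawer0 [(0.8, [279.3, 205.3, 37.6, 88.4])]
chest_drawer0_handle [(0.77, [281.4, 203.6, 40.6, 81.9]), (0.51, [349.3, 194.5, 11.2, 20.2])]
hole1 [(0.61, [282.0, 204.5, 39.7, 87.8])]
bit_straight []
tape_roll [(0.67, [303.8, 332.6, 33.2, 36.6])]
tin [(0.74, [280.7, 363.4, 41.2, 58.1])]
cartridge []
screwdriver [(0.6, [349.4, 192.2, 8.5, 22.5])]
square [(0.69, [328.0, 255.8, 52.3, 42.7])]
top {'fx': 540.3585, 'fy': 540.3585, 'cx': 285.2254, 'cy': 208.7941, 'distortion': [-0.1966, 0.0, 0.0, 0.0, 0.0], 'R': [[-0.001, -0.9999, -0.012], [-0.9823, 0.0033, -0.1875], [0.1875, 0.0116, -0.9822]], 't': [0.0028, 0.5791, 1.4928]}
chest [(0.71, [316.8, 143.8, 132.6, 108.5])]
chest_drawer0 [(0.61, [318.3, 186.7, 126.0, 22.8]), (0.28, [452.6, 207.9, 36.0, 33.1])]
chest_drawer0_handle [(0.94, [317.4, 184.9, 126.9, 30.0])]
hole1 [(0.62, [274.8, 251.5, 54.1, 62.4]), (0.61, [317.9, 187.1, 132.9, 25.1])]
bit_straight []
tape_roll [(0.59, [172.8, 253.5, 41.5, 31.4])]
tin [(0.94, [125.8, 240.2, 44.8, 39.0]), (0.54, [317.6, 187.0, 130.4, 27.2])]
cartridge []
screwdriver [(0.88, [384.9, 257.9, 44.3, 10.1]), (0.49, [317.6, 187.4, 130.6, 24.3])]
square [(0.69, [277.6, 249.4, 54.1, 58.2])]
```

View pics/top0.png

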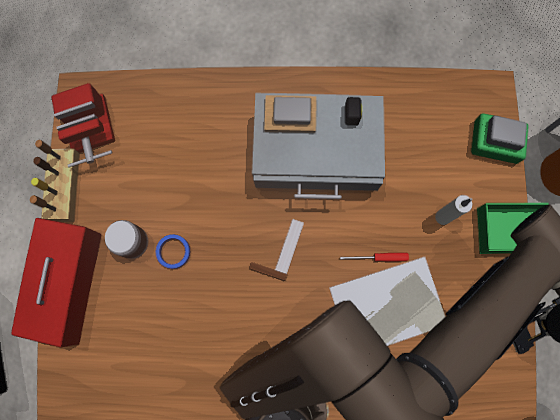

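View pics/side0.png

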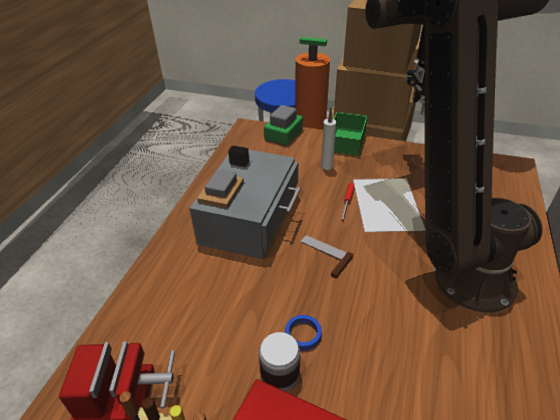

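The top view shows the chest top with corners near (256,94), (383,97), (254,176) and (384,178), and the handle bar from about (297,196) to (341,197). The square, tape and screwdriver lie lower down in front of it, all below the drawer. Next I'll enlarge the chest for accuracy.

```bash
cat > h.py <<'E'
import numpy as np, cv2
from station import arm, imaging, models
from scipy.spatial.transform import Rotation as Ro
def K(f): return np.array([[f["fx"],0,f["cx"]],[0,f["fy"],f["cy"]],[0,0,1.]])
def pose(f,s=None):
    if "R" in f: return np.array(f["R"]),np.array(f["t"])
    T=np.eye(4); T[:3,:3]=Ro.from_euler("xyz",s["ee_rot"]).as_matrix(); T[:3,3]=s["eef_pos"]
    M=np.linalg.inv(T@np.array(f["T_tool_cam"])); return M[:3,:3],M[:3,3]
def onz(f,px,z,s=None):
    R,t=pose(f,s); u=cv2.undistortPoints(np.array(px,float).reshape(-1,1,2),K(f),np.array(f["distortion"])).reshape(-1,2)
    d=np.c_[u,np.ones(len(u))]@R; o=-R.T@t
    return o+d*((np.array(z)-o[2])/d[:,2])[:,None]
def proj(f,X,s=None):
    R,t=pose(f,s); return cv2.projectPoints(np.array(X,float).reshape(-1,3),cv2.Rodrigues(R)[0],t,K(f),np.array(f["distortion"]))[0].reshape(-1,2)
def c2w(c,X): # c = x,y,yaw
    return (Ro.from_euler("z",c[2]).as_matrix()@np.array(X,float).reshape(-1,3).T).T+[c[0],c[1],0]
def w2c(c,X): return (np.array(X).reshape(-1,3)-[c[0],c[1],0])@Ro.from_euler("z",c[2]).as_matrix()
E
python3 - <<'E'
from h import *
f=imaging.grab_frame("top")
p=f["pixels"][80:220,230:410]
cv2.imwrite("pics/crop.png",cv2.resize(p,None,fx=4.4,fy=4.4,interpolation=cv2.INTER_CUBIC)[:,:,::-1])
print(onz(f,[[256,94],[383,97],[254,176],[384,178]],[.16]*4).round(3), onz(f,[[297,196],[341,197]],[.122]*2).round(3))
E
```

```text
[[ 0.888  0.082  0.16 ]
 [ 0.878 -0.275  0.16 ]
 [ 0.65   0.085  0.16 ]
 [ 0.643 -0.267  0.16 ]] [[ 0.602 -0.032  0.122]
 [ 0.599 -0.153  0.122]]
```

View pics/crop.png

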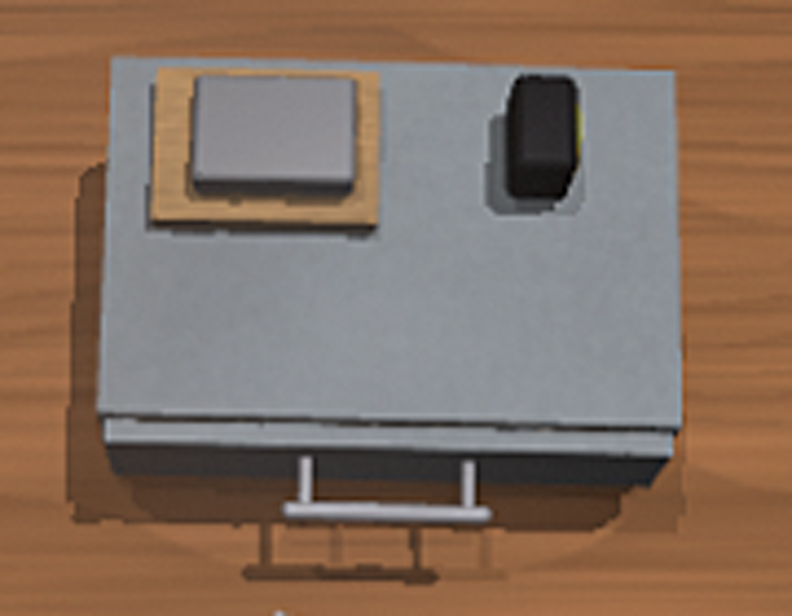

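The crop shows the top board's corners at (112,58), (675,71), (100,413) and (681,428), and the handle bar ends at (284,509) and (490,514). I'll fit the chest pose to these.

Run:
```python
from h import *
from scipy.optimize import least_squares
f=imaging.grab_frame("top")
px=np.array([[112,58],[675,71],[100,413],[681,428],[284,509],[490,514]])/4.4+[229.6,79.6]
M=np.array([[.125,.18,.16],[.125,-.18,.16],[-.11,.18,.16],[-.11,-.18,.16],[-.16,.06,.122],[-.16,-.06,.122]])
r=least_squares(lambda c:(proj(f,c2w(c,M))-px).ravel(),[.76,-.09,0])
c=r.x;print(c.round(4),r.fun.round(1))
np.save("chest.npy",c)
print("handle",c2w(c,[-.16,0,.122]),"mouths",c2w(c,[[-.206,y,.093] for y in(-.08,0,.08)]).round(3))
s=arm.get_state();h=c2w(c,[-.16,0,.122])[0];print(s["t"],s["eef_pos"],s["ee_rot"])
tx=Ro.from_euler("xyz",s["ee_rot"]).as_matrix();print(tx.round(3)); print("delta tool/25mm",(tx.T@(h-s["eef_pos"])/.025).round(2))
# desired yaw: tool y along chest x
```

```text
[ 0.7618 -0.0924 -0.0262] [ 0.2 -0.1  0.1  0.1 -0.5  0.   0.3 -0.3  1.6  0.2 -1.6  0.1]
handle [[ 0.60187378 -0.08819127  0.122     ]] mouths [[ 0.554 -0.167  0.093]
 [ 0.556 -0.087  0.093]
 [ 0.558 -0.007  0.093]]
1.2 [ 0.24772124 -0.62787378  0.2455857 ] [-3.14156612e+00 -9.26880145e-07 -2.76573727e+00]
[[-0.93  -0.367  0.   ]
 [-0.367  0.93  -0.   ]
 [ 0.    -0.    -1.   ]]
delta tool/25mm [-21.1   14.88   4.94]
```

Request:
play_rows([
  [0, 0, -0.3],
  [0, 0, -0.3],
  [0, 0, -0.3],
  [0, 0, 0],
  [0, 0, 0],
  [0, 0, 0],
  [0, 0, 0],
  [0, 0, 0],
], twist=[-1, -1, -1, -1, -1, -1, -1, -0.8], fingers=0.24)

```text
t: 2.2
eef_pos: [0.2477, -0.6279, 0.2681]
ee_rot: [-3.142, -0.0, -1.591]
force: [0.3, -0.7, 0.7]
width: 0.0216
gripper_force: 0.0
```

Request:
play_rows([
  [-0.96, -0.48, 0],
  [-0.96, -0.48, 0],
  [-0.96, -0.48, 0],
  [-0.96, -0.48, 0],
  [-0.96, -0.48, 0],
  [-0.96, -0.48, 0],
  [-0.96, -0.48, 0],
  [-0.96, -0.48, 0],
], twist=[0, 0, 0, 0, 0, 0, 0, 0])

```text
t: 3.2
eef_pos: [0.3488, -0.4375, 0.2682]
ee_rot: [-3.141, -0.0, -1.596]
force: [0.2, 0.7, -0.6]
width: 0.021
gripper_force: 0.0
```

Request:
play_rows([
  [-0.96, -0.48, 0],
  [-0.96, -0.48, 0],
  [-0.96, -0.48, 0],
  [-0.96, -0.48, 0],
  [-0.96, -0.48, 0],
  [-0.96, -0.48, 0],
  [-0.96, -0.48, 0],
  [-0.96, -0.48, 0],
], twist=[0, 0, 0, 0, 0, 0, 0, 0])

```text
t: 4.2
eef_pos: [0.4496, -0.248, 0.2683]
ee_rot: [-3.141, -0.0, -1.596]
force: [-0.1, -1.1, 0.5]
width: 0.021
gripper_force: 0.0
```

Request:
play_rows([
  [-0.9, -0.8, 0],
  [-0.9, -0.8, 0],
  [-0.9, -0.8, 0],
  [-0.9, -0.8, 0],
  [-0.9, -0.8, 0],
  [-0.9, -0.8, 0],
  [-0.9, -0.8, 0],
  [0, 0, 0],
], twist=[0, 0, 0, 0, 0, 0, 0, 0])

```text
t: 5.2
eef_pos: [0.5947, -0.0931, 0.2675]
ee_rot: [3.141, -0.0, -1.594]
force: [-0.6, 0.4, -0.5]
width: 0.0209
gripper_force: 0.0
```

Run:
```python
from h import *
s=arm.get_state(); f=imaging.grab_frame("wrist"); c=np.load("chest.npy")
im=f["pixels"][:,:,::-1].copy()
P=proj(f,c2w(c,[[-.16,.06,.122],[-.16,-.06,.122],[-.11,.1,.16],[-.11,-.1,.16],[-.125,.1,.148],[-.125,-.1,.148]]),s);print(P.round(1))
for p in P: cv2.circle(im,tuple(int(v) for v in p),3,(0,0,255),1)
cv2.imwrite("pics/w1.png",im); print(np.round(f["T_tool_cam"],3))
```

```text
[[282.2 273.9]
 [281.6 140.6]
 [222.5 336. ]
 [207.7  85.5]
 [242.  327.9]
 [232.2  86.9]]
[[ 0.    -0.963 -0.268  0.072]
 [ 1.    -0.     0.001  0.001]
 [-0.001 -0.268  0.963 -0.14 ]
 [ 0.     0.     0.     1.   ]]
```

View pics/w1.png

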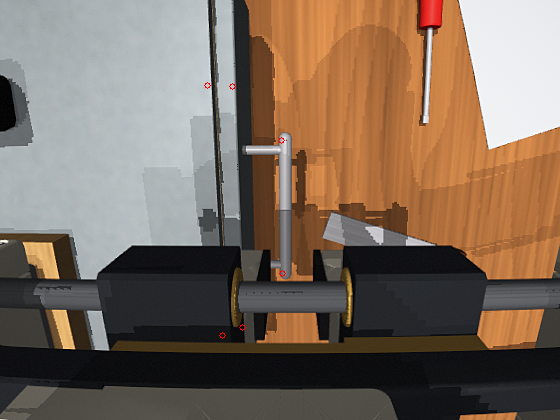

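The wrist view shows the handle bar from (286,133) to (286,278), about 4 px nearer the robot than predicted. I'll measure it from this view.

Run:
```python
from h import *
s=arm.get_state(); f=imaging.grab_frame("wrist"); c=np.load("chest.npy")
w=onz(f,[[286,136],[285.5,276]],[.122]*2,s);print(w.round(4));m=w.mean(0)
R=Ro.from_euler("xyz",s["ee_rot"]).as_matrix();m[2]=.127;print(R.T@(m-s["eef_pos"])/.025,f["cx"])
```

```text
[[ 0.5957 -0.1525  0.122 ]
 [ 0.5997 -0.0267  0.122 ]]
[-0.17270928 -0.15253979  5.62145967] 291.2773961868657
```

Request:
play_rows([
  [-0.15, -0.18, 0.6],
  [0, 0, 0.8],
  [0, 0, 0.8],
  [0, 0, 0.8],
  [0, 0, 0.8],
  [0, 0, 0.8],
  [0, 0, 0.6],
  [0, 0, 0.4],
], twist=[0, 0, 0, 0, 0, 0, 0, 0])

```text
t: 6.3
eef_pos: [0.5973, -0.0915, 0.1269]
ee_rot: [3.141, -0.0, -1.596]
force: [-0.9, 0.3, -0.2]
width: 0.0208
gripper_force: 0.0
```

Request:
play_rows([
  [0, 0, 0],
  [0, 0, 0],
  [0, 0, 0],
  [0, 0, 0],
], twist=[0, 0, 0, 0], fingers=0, newtons=20)

```text
t: 6.8
eef_pos: [0.5978, -0.0912, 0.1283]
ee_rot: [-3.141, 0.0, -1.596]
force: [1.8, 0.0, -3.5]
width: 0.0103
gripper_force: 20.0
```

Request:
play_rows([
  [0, 0.6, 0],
  [0, 0.9, 0],
  [0, 1, 0],
  [0, 1, 0],
  [0, 1, 0],
  [0, 1, 0],
  [0, 0.9, 0],
  [0, 0.55, 0],
], twist=[0, 0, 0, 0, 0, 0, 0, 0])

```text
t: 7.8
eef_pos: [0.4265, -0.0863, 0.1291]
ee_rot: [-3.134, 0.001, -1.595]
force: [31.9, -10.8, -32.2]
width: 0.0103
gripper_force: 20.0
```

Request:
play_rows([
  [0, 0.1, 0],
  [0, 0, 0],
  [0, 0, 0],
], twist=[0, 0, 0])

```text
t: 8.18
eef_pos: [0.4266, -0.0862, 0.1293]
ee_rot: [-3.132, 0.001, -1.594]
force: [17.4, -6.3, -17.1]
width: 0.0103
gripper_force: 20.0
```

Request:
play_rows([
  [0, 0, 0],
  [0, 0, 0],
  [0, 0, -0.4],
  [0, 0, -0.8],
  [0, 0, -1],
  [0, 0, -1],
  [0, 0, -1],
  [0, 0, -1],
], twist=[0, 0, 0, 0, 0, 0, 0, 0], fingers=0.24)

```text
t: 9.18
eef_pos: [0.4205, -0.087, 0.2593]
ee_rot: [3.141, -0.0, -1.596]
force: [0.0, 0.3, 0.1]
width: 0.021
gripper_force: 0.0
```

Request:
play_rows([
  [0, -0.5, -1],
  [0, -0.5, -0.6],
  [0, 0, 0],
  [0, 0, 0],
  [0, 0, 0],
  [0, 0, 0],
  [0, 0, 0],
  [0, 0, 0],
], twist=[1, 1, 1, 1, 1, 1, 1, 1], fingers=0.5)

```text
t: 10.18
eef_pos: [0.4453, -0.0895, 0.2984]
ee_rot: [3.141, -0.001, -2.801]
force: [-0.3, -0.1, 0.9]
width: 0.044
gripper_force: 0.0
```

Run:
```python
from h import *
s=arm.get_state(); print(s["eef_pos"],s["ee_rot"],s["q"])
for c in("wrist","side","top"):
    f=imaging.grab_frame(c); cv2.imwrite(f"pics/{c}2.png",f["pixels"][:,:,::-1])
    for n in("bit_straight","bit_flared","bit_ball","chest_drawer0_handle"):
        print(c,n,[(round(float(b["confidence"]),2),np.round(b["extent"],1).tolist()) for b in models.boxes_of(n,c)][:3])
```

```text
[ 0.44530003 -0.08953815  0.29840798] [ 3.14136952e+00 -1.08632550e-03 -2.80082286e+00] [ 2.37423466e-01 -4.83775476e-02 -3.60192652e-01 -1.15399930e-04
 -1.26008477e+00 -1.46741477e+00]
wrist bit_straight []
wrist bit_flared [(0.89, [189.6, 248.1, 31.6, 26.6])]
wrist bit_ball [(0.59, [264.7, 273.4, 26.6, 19.0]), (0.47, [8.4, 168.2, 11.6, 33.3])]
wrist chest_drawer0_handle [(0.71, [249.8, 244.8, 310.3, 195.6])]
side bit_straight [(0.46, [304.4, 222.2, 11.1, 8.9])]
side bit_flared [(0.59, [318.1, 190.8, 15.0, 12.2])]
side bit_ball [(0.56, [311.1, 207.5, 13.5, 7.0])]
side chest_drawer0_handle [(0.95, [306.5, 211.8, 91.3, 87.7])]
top bit_straight []
top bit_flared [(0.43, [321.6, 218.2, 125.9, 91.2])]
top bit_ball []
top chest_drawer0_handle [(0.76, [319.9, 219.1, 127.5, 92.6])]
```

View pics/wrist2.png

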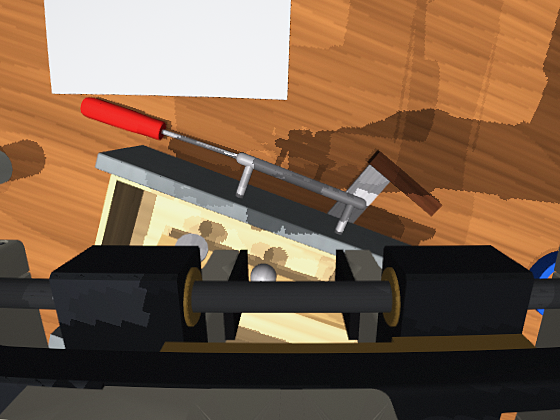

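The wrist view shows the flared bit at (190,248) on the robot's right and the ball bit at (264,273) in the middle. That puts the straight bit in the left hole (+y), hidden by the finger. I'll turn to the final yaw and move over it.

Request:
play_rows([
  [0, 0, 0],
  [0, 0, 0],
  [0, 0, 0],
  [-0.9, 0.85, 0],
  [-0.9, 0.85, 0],
  [-0.9, 0.85, 0],
  [-0.8, 0.85, 0],
  [0, 0, 0],
], twist=[1, 1, 0.45, 0, 0, 0, 0, 0])

```text
t: 11.92
eef_pos: [0.5376, -0.0039, 0.2968]
ee_rot: [-3.141, -0.002, 3.122]
force: [-0.0, 0.5, 0.1]
width: 0.0439
gripper_force: 0.0
```

Run:
```python
from h import *
s=arm.get_state(); print(s["t"],s["eef_pos"],s["ee_rot"]); c=np.load("chest.npy")
ims=[]
for n in("wrist","side"):
    f=imaging.grab_frame(n)
    for b in("bit_straight","bit_flared","bit_ball"):
        print(n,b,[(round(float(x["confidence"]),2),np.round(x["extent"],1).tolist()) for x in models.boxes_of(b,n)][:3])
    for y in(.08,0,-.08):
        o=np.array([-.206+.0155,y,.0746]); a=np.array([-np.sin(.78),0,np.cos(.78)])
        print(y,proj(f,c2w(c,[[-.206,y,.093],o+.05*a,o+.068*a]),s if n=="wrist" else None).round(1).tolist())
    im=f["pixels"][:,:,::-1]
    if n=="wrist": cv2.imwrite("pics/w3.png",im)
    else: cv2.imwrite("pics/s3.png",cv2.resize(im[150:270,240:380],None,fx=5,fy=5,interpolation=cv2.INTER_CUBIC))
```

```text
11.925 [ 0.53761988 -0.0039129   0.29681486] [-3.14094213e+00 -1.70368787e-03  3.12247261e+00]
wrist bit_straight [(0.84, [285.8, 197.6, 25.9, 41.8]), (0.47, [204.2, 207.4, 403.3, 275.1])]
wrist bit_flared [(0.77, [122.2, 197.8, 34.4, 43.0])]
wrist bit_ball [(0.85, [207.1, 199.7, 28.1, 30.5])]
0.08 [[288.8, 211.7], [288.8, 197.0], [288.8, 186.8]]
0 [[212.7, 211.2], [207.8, 196.5], [203.8, 186.3]]
-0.08 [[138.0, 210.7], [128.5, 196.1], [120.9, 186.0]]
side bit_straight [(0.61, [307.4, 220.4, 11.3, 7.0])]
side bit_flared [(0.46, [318.5, 192.4, 10.7, 14.1])]
side bit_ball [(0.57, [329.1, 147.6, 12.2, 54.6]), (0.5, [309.5, 207.4, 13.7, 8.1]), (0.49, [305.6, 214.9, 86.8, 92.2])]
0.08 [[298.7, 223.6], [304.7, 220.8], [308.7, 218.6]]
0 [[305.3, 208.0], [311.2, 205.2], [315.1, 202.9]]
-0.08 [[311.5, 193.6], [317.2, 190.7], [321.0, 188.4]]
```

View pics/w3.png

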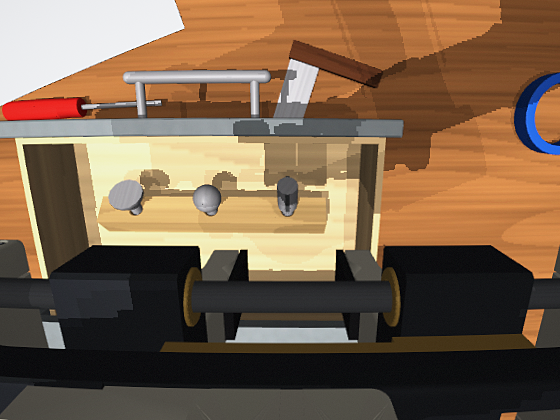

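View pics/s3.png

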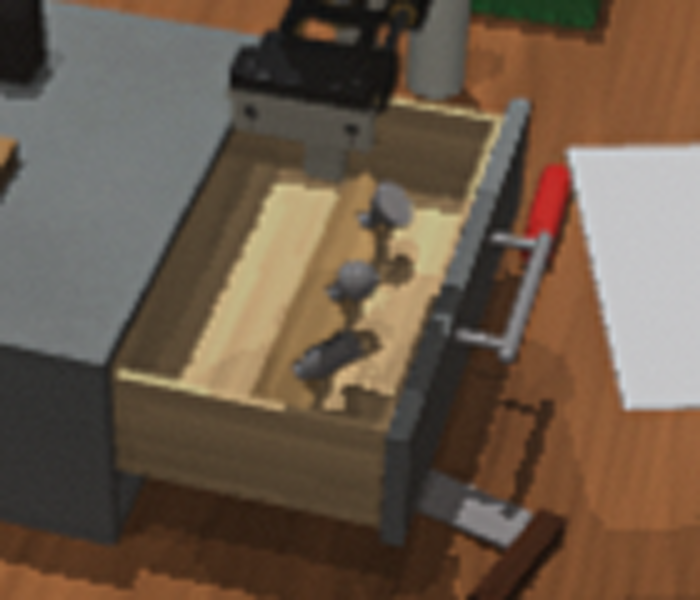

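The wrist view shows the straight bit in the left hole, cutter end at (288,178) and mouth at (288,212), matching my prediction (288.8) within about 1 px. The side crop shows the same order: flared, ball, straight. Now I'll descend and pinch it.

Request:
play_rows([
  [0.06, -0.13, 0.8],
  [0, 0, 1],
  [0, 0, 1],
  [0, 0, 1],
  [0, 0, 1],
  [0, 0, 1],
  [0, 0, 0.9],
  [0, 0, 0.6],
], twist=[0, 0, 0, 0, 0, 0, 0, 0])

```text
t: 13.32
eef_pos: [0.5338, -0.0097, 0.1149]
ee_rot: [-3.141, -0.0, 3.12]
force: [-0.7, -0.3, -0.5]
width: 0.0438
gripper_force: 0.0
```

Request:
play_rows([
  [0, 0, 0],
  [0, 0, 0],
  [0, 0, 0],
  [0, 0, 0],
  [0, 0, 0],
], twist=[0, 0, 0, 0, 0], fingers=0, newtons=12)

```text
t: 13.95
eef_pos: [0.5346, -0.0094, 0.1162]
ee_rot: [3.141, 0.001, 3.12]
force: [-0.9, -0.5, 3.1]
width: 0.0196
gripper_force: 11.9
```

Request:
play_rows([
  [0.16, 0, -0.19],
  [0.22, 0, -0.27],
  [0.22, 0, -0.27],
  [0.22, 0, -0.27],
  [0.1, 0, -0.3],
  [0, 0, -0.6],
  [0, 0, -0.8],
  [0, 0, -0.8],
], twist=[0, 0, 0, 0, 0, 0, 0, 0])

```text
t: 14.95
eef_pos: [0.5113, -0.0089, 0.2045]
ee_rot: [3.142, 0.0, 3.12]
force: [-0.0, 1.0, -1.4]
width: 0.0196
gripper_force: 11.9
```

Run:
```python
from h import *
s=arm.get_state(); print(s["t"],s["eef_pos"],s["width"],s["gripper_force"],s["force"])
o=[]
for n in("wrist","side"):
    f=imaging.grab_frame(n); im=f["pixels"][:,:,::-1]
    print(n,[(round(float(x["confidence"]),2),np.round(x["extent"],1).tolist()) for x in models.boxes_of("bit_straight",n)][:2])
    print(proj(f,[s["eef_pos"]],s if n=="wrist" else None))
    o.append(cv2.resize(im[100:400,140:440] if n=="wrist" else im[140:260,240:360],(400,400),interpolation=cv2.INTER_CUBIC))
cv2.imwrite("pics/ws4.png",np.hstack(o))
```

```text
14.95 [ 0.51130322 -0.00891211  0.20453376] 0.019645760368644516 11.927990466356277 [-0.03325532  0.95698488 -1.42265285]
wrist [(0.93, [294.0, 283.1, 47.8, 73.1]), (0.57, [186.5, 242.8, 14.0, 4.5])]
[[291.42628821 285.15169766]]
side []
[[314.30392448 198.78327217]]
```

View pics/ws4.png

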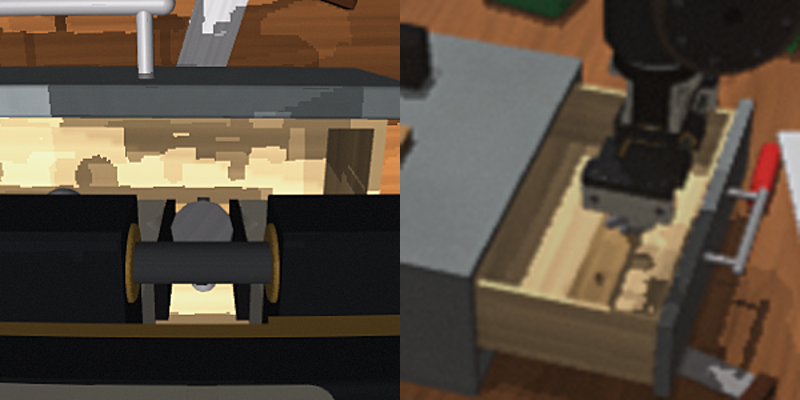

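The bit is held, still tilted about 45° with the shank pointing down towards the chest. I'll lever it level by pressing the shank's end on the front of the chest's top board.

Request:
play_rows([
  [0, 0, -0.8],
  [-0.6, 0, 0],
  [-0.9, 0, 0],
  [-0.9, 0, 0],
  [-0.9, 0, 0],
  [-0.8, 0, 0],
  [-0.45, 0, 0],
  [0, 0, 0],
], twist=[0, 0, 0, 0, 0, 0, 0, 0])

```text
t: 16.15
eef_pos: [0.6251, -0.0115, 0.2217]
ee_rot: [-3.141, -0.002, 3.119]
force: [-0.4, -0.3, -1.5]
width: 0.02
gripper_force: 11.9
```

Request:
play_rows([
  [0, 0, 0.3],
  [0, 0, 0.3],
  [0, 0, 0.3],
  [0, 0, 0.3],
  [0, 0, 0.3],
  [0, 0, 0],
  [0, 0, 0],
], twist=[0, 0, 0, 0, 0, 0, 0])

```text
t: 17.02
eef_pos: [0.625, -0.0113, 0.1856]
ee_rot: [3.142, 0.0, 3.12]
force: [0.2, -0.3, 0.1]
width: 0.0192
gripper_force: 12.0
```

Request:
play_rows([
  [0, 0, 0.2],
  [0, 0, 0.2],
  [0, 0, 0.2],
  [0, 0, 0],
  [0, 0, 0],
], twist=[0, 0, 0, 0, 0])

```text
t: 17.65
eef_pos: [0.6249, -0.0114, 0.1704]
ee_rot: [-3.142, -0.0, 3.12]
force: [-0.2, 0.5, -0.2]
width: 0.0195
gripper_force: 12.0
```

Run:
```python
from h import *
s=arm.get_state(); print(s["t"],s["eef_pos"],s["width"],s["gripper_force"],s["force"],s["moment"])
o=[]
for n in("wrist","side"):
    f=imaging.grab_frame(n); im=f["pixels"][:,:,::-1]
    print(n,[(round(float(x["confidence"]),2),np.round(x["extent"],1).tolist()) for x in models.boxes_of("bit_straight",n)][:2])
    o.append(cv2.resize(im[200:350,210:360] if n=="wrist" else im[170:260,230:320],(400,400),interpolation=cv2.INTER_CUBIC))
cv2.imwrite("pics/ws5.png",np.hstack(o))
```

```text
17.65 [ 0.62488744 -0.01136855  0.17037825] 0.019461039400384704 11.999958604574203 [-0.16657066  0.51327815 -0.21890313] [ 0.02226671  0.07216772 -0.07827814]
wrist [(0.93, [290.9, 291.9, 46.1, 104.5])]
side []
```

View pics/ws5.png

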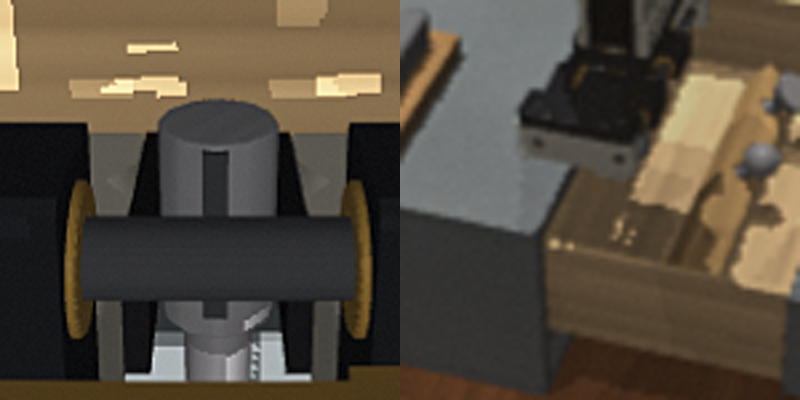

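The wrist view now shows the bit side-on. The cutter's end face is an ellipse centred near (292,247.6), about 45 x 18.7 px, and the shank lies over the board. I'll compute the angle from that.

Run:
```python
from h import *
from scipy.spatial.transform import Rotation as Ro
s=arm.get_state(); f=imaging.grab_frame("wrist")
R=Ro.from_euler("xyz",s["ee_rot"]).as_matrix(); T=np.array(f["T_tool_cam"]); 
c=s["eef_pos"]
an=np.linspace(0,2*np.pi,60)
for dz in(-.004,-.008):
  for el in(-20,-10,0,10,20):   # elevation of cutter end above level, deg
    e=np.radians(el); a=-R[:,0]*0; a=R@[np.cos(e),0,-np.sin(e)]; n=R@[np.sin(e),0,np.cos(e)]; y=R[:,1]
    m=c+[0,0,dz]; ring=lambda l,r:m+l*a+r*(np.cos(an)[:,None]*y+np.sin(an)[:,None]*n)
    E=proj(f,ring(.018,.01),s); S=proj(f,ring(-.018,.01),s)
    print(dz,el,"end rows",E[:,1].min().round(1),E[:,1].max().round(1),"width",np.ptp(E[:,0]).round(1),"step rows",S[:,1].min().round(1),S[:,1].max().round(1))
```

```text
-0.004 -20 end rows 242.3 242.6 width 42.6 step rows 315.4 325.5
-0.004 -10 end rows 239.4 247.4 width 43.5 step rows 310.1 327.0
-0.004 0 end rows 237.6 253.4 width 44.3 step rows 304.1 327.0
-0.004 10 end rows 237.0 260.6 width 45.2 step rows 297.7 325.6
-0.004 20 end rows 237.7 268.7 width 46.0 step rows 290.9 322.9
-0.008 -20 end rows 239.5 239.6 width 41.6 step rows 311.0 320.3
-0.008 -10 end rows 236.7 244.1 width 42.4 step rows 305.9 321.9
-0.008 0 end rows 234.8 249.9 width 43.3 step rows 300.1 322.0
-0.008 10 end rows 234.2 256.9 width 44.1 step rows 293.9 320.7
-0.008 20 end rows 234.8 264.7 width 44.8 step rows 287.3 318.2
```

Fits about +5° elevation; I'll lower 4 mm more, tighten, then lift.

Request:
play_rows([
  [0, 0, 0.16],
  [0, 0, 0],
  [0, 0, 0],
], twist=[0, 0, 0])

```text
t: 18.27
eef_pos: [0.6249, -0.0114, 0.1666]
ee_rot: [3.142, 0.0, 3.12]
force: [-1.3, 0.2, 0.4]
width: 0.0196
gripper_force: 12.0
```

Request:
play_rows([
  [0, 0, 0],
  [0, 0, 0],
  [0, 0, -0.3],
  [0, 0, -0.6],
  [0, 0, -0.8],
  [0, 0, -1],
  [0, 0, -1],
  [0, 0, -0.8],
], twist=[0, 0, 0, 0, 0, 0, 0, 0], newtons=35)

```text
t: 19.27
eef_pos: [0.6251, -0.0114, 0.2815]
ee_rot: [3.141, 0.002, 3.12]
force: [0.8, 1.4, -1.8]
width: 0.019
gripper_force: 35.0
```

Request:
play_rows([
  [0, 0, -0.3],
  [0, 0, 0],
  [0, 0, 0],
  [0, 0, 0],
  [0, 0, 0],
], twist=[0, 0, 0, 0, 0])

```text
t: 19.9
eef_pos: [0.6247, -0.0114, 0.286]
ee_rot: [-3.141, -0.001, 3.12]
force: [0.5, 0.2, -0.9]
width: 0.0186
gripper_force: 35.0
```

Run:
```python
from h import *
s=arm.get_state(); print(s["t"],s["eef_pos"],s["width"],s["gripper_force"],s["force"],np.abs(s["qd"]).max())
o=[]
for n in("wrist","side"):
    f=imaging.grab_frame(n); im=f["pixels"][:,:,::-1]
    o.append(cv2.resize(im[200:350,210:360] if n=="wrist" else im[150:270,220:340],(400,400),interpolation=cv2.INTER_CUBIC))
cv2.imwrite("pics/ws6.png",np.hstack(o))
```

```text
19.9 [ 0.6246785  -0.01142841  0.28602405] 0.018566037844763447 34.99983251094818 [ 0.51770923  0.23497962 -0.94846652] 0.004138105383766116
```

View pics/ws6.png

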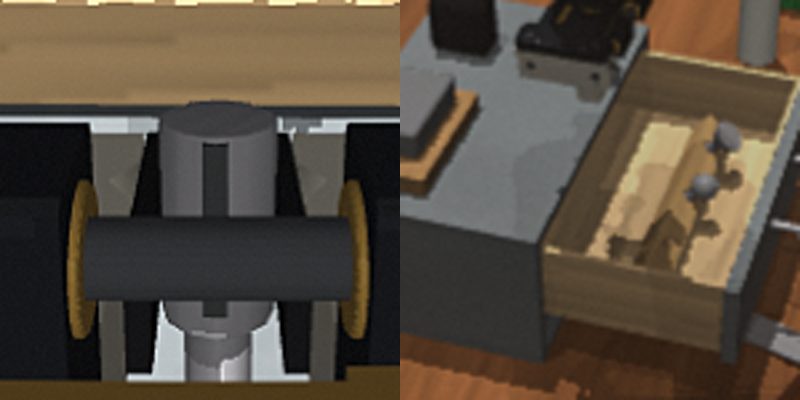

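The bit is level: end ellipse rows 238 to 254, matching 0°. The other two bits are in their holes and the drawer is open. One last settle check with a gentler grip.

Request:
play_rows([
  [0, 0, 0],
  [0, 0, 0],
  [0, 0, 0],
  [0, 0, 0],
  [0, 0, 0],
  [0, 0, 0],
  [0, 0, 0],
  [0, 0, 0],
], twist=[0, 0, 0, 0, 0, 0, 0, 0], newtons=22)

```text
t: 21.0
eef_pos: [0.6248, -0.0114, 0.2866]
ee_rot: [3.142, 0.0, 3.12]
force: [0.8, -0.2, 0.3]
width: 0.0195
gripper_force: 22.0
```

Run:
```python
from h import *
s=arm.get_state(); print(s["t"],s["eef_pos"],s["width"],s["gripper_force"])
imaging.grab_frame("wrist"); print([(x["confidence"],x["extent"]) for x in models.boxes_of("bit_straight","wrist")][:1])
print(arm.job_done())
```

```text
21.0 [ 0.62484246 -0.01138524  0.28655986] 0.01945740100203368 21.99981540441513
[(0.69, [291.1, 290.6, 45.6, 106.8])]
the job is handed in; nothing more can be done
None
```

I handed the job in at about 21 s: the drawer was pulled out to its stop and left open, and the straight bit was held level and still at about 28 cm above the bench, but no verdict came back.

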